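# Stow the chopping board under the spice shelf

## Task

Put the wooden chopping board away: it lies flat and askew on the worktop in front of the little bamboo spice shelf. Push it with the fingertips, without lifting it, until it lies straight, lengthways, between the shelf's two side panels and its far end rests against the rail at the back of the shelf, then take the hand away. Leave the jars on and beside the shelf, the mug and the tumbler standing where they are.

Things in the scene. Friction and masses are not known exactly. Their poses are not given: they have to be found in the camera images.
- board: brown wooden chopping board, 130 x 190 x 22 mm, about 0.35 kg, loose, lying flat on the worktop. Origin: centre of its underside. Its y axis is its long (190 mm) direction, its x axis the 130 mm one, z up. At the start +y points roughly towards the shelf (up to about 20 degrees off), with the board up to 45 mm to one side of the shelf's middle line and its far end clear of the shelf
- riser: low light-bamboo shelf, fixed: 120 mm deep (x, from its open front to its back), 176 mm wide (y), top at z = 70 mm, with a thin steel rail 22 mm above that at sides and back. Origin: centre of its footprint on the worktop. Two side panels, 14 mm thick, with round noses, at y = +-76 mm; the opening between them is 138 mm wide (4 mm to spare each side of the board), 58 mm high, without floor
- bay_mouth (a point): middle of the opening between the side panels at the shelf's front, on the worktop, at x = -60 mm in the shelf's frame; axes as the shelf's (x points into the shelf). The front face of the back rail, which stops the board, is 110 mm farther in (the rail spans the opening from 12 mm above the worktop up). Home, the board's origin is 15 mm beyond this point, its near end 80 mm before it
- jar_red: spice jar with red cap, 45 mm across, 108 mm high, loose on the shelf top; origin at the centre of its underside
- jar_green: spice jar with green cap, 44 mm across, 99 mm high, loose on the shelf top; origin at the centre of its underside
- jar_black: spice jar with black cap, 41 mm across, 104 mm high, loose on the shelf top; origin at the centre of its underside
- jam_jar: jam jar with white lid, 65 mm across, 94 mm high, loose on the worktop right beside the shelf; origin at the centre of its underside
- mug: blue and white mug, 78 mm across, 92 mm high, with handle, loose on the worktop; origin on its underside (78 x 112 mm footprint, handle towards its -y)
- tumbler: clear glass tumbler standing on the worktop, 81 mm across, 93 mm high, loose; origin at the centre of its underside
Mind the look-alikes: they are no part of the job. What is shaped like the jar_black but blue or orange is not meant.

How it is judged:
On the way:
1. the board's far end is between the side panels, flat on the worktop (x of board in the frame of riser between -0.14 and -0.055 m and y of board in the frame of riser between -0.012 and 0.012 m and angle between the y axis of board and the x axis of riser, either way round below 0.12 rad and height (world z) of board below 0.006 m), for 0.05 s.
At the end, for the whole second after the job is handed in: the board lies at rest, flat on the worktop, between the side panels (within 7 mm of the middle, within 4 degrees of straight), its far end no more than 6 mm short of the back rail; the jars, the mug and the tumbler stand within 20 mm of where they were (x of board in the frame of riser between -0.051 and -0.04 m and y of board in the frame of riser between -0.007 and 0.007 m and angle between the y axis of board and the x axis of riser, either way round below 0.07 rad and height (world z) of board below 0.004 m and angle between board's own z axis and vertical below 0.03 rad and linear speed of board below 0.01 m/s and distance of each of jar_red, jar_green, jar_black, jam_jar, mug, tumbler from where it was at the start of the episode below 0.02 m and angle between each of jar_red, jar_green, jar_black, jam_jar, mug, tumbler's own z axis and vertical below 0.15 rad); the robot touches nothing.
It fails at once if the board is lifted or tipped off the worktop (height (world z) of board above 0.012 m or angle between board's own z axis and vertical above 0.12 rad).
It fails at once if a jar, the mug or the tumbler is shoved or knocked over (distance of any of jar_red, jar_green, jar_black, jam_jar, mug, tumbler from where it was at the start of the episode above 0.02 m or angle between any of jar_red, jar_green, jar_black, jam_jar, mug, tumbler's own z axis and vertical above 0.3 rad).
It also fails if it takes over 56 s, if anything falls off the work surface, if the arm or the gripper's body presses on something with over 40 N, if the wrist force passes 120 N, or if a joint passes its speed limit or range.

## Robot

A 6-joint arm with a two-finger parallel gripper is mounted at the origin on a cart in front of the work surface, level with it; the furniture and walls round the work are solid. World frame = base frame: x ahead of the robot, y to its left, z up, the work surface at z = 0. Lengths are in m, angles in rad, forces in N, time in s.
With the tool pointing down it reaches from about 0.225 to 0.875 m from the base axis. Payload 3.4 kg.
Tool frame: the origin (TCP) lies at the very end of the fingers, on their centre line; the grasp point (between the pads) lies 19 mm behind it; z points along the fingers, y is the line along which they close (so a half turn about z gives the same grasp; the last joint's range is limited). The gripper opens to 85 mm and grips with 20 to 120 N. Pads are 22 mm wide; open, the fingers measure 114 mm over their backs; the gripper's body (76 mm by 85 mm) begins 54 mm behind the grasp point. The pads swing forward as they close: fully open they stand 13 mm farther back than shut.
Start: joints at [0.979, 0.276, 1.505, -0, 1.361, -0.121], TCP at [0.261, 0.512, 0.209] pointing down, gripper open.
Joint ranges: [-2.89, 2.89], [-0.75, 2.08], [0.22, 2.7], [-1.18, 4.32], [0.11, 2.71], [-2.7, 2.7]. Speed limits (rad/s): [2.57, 2.57, 3.14, 3.14, 3.14, 3.14].

## Interface

Orientations are given as a unit quaternion [w, x, y, z].
In Python, from rig import manip gives the robot as it stands. The module is installed in compiled form; this text tells all that it offers.
- The arm moves only by the tool play_rows, never from a script. Its argument "motion" is a list of rows, each a list of 5 numbers: the shift along the tool's x, y, z in units of 40 mm (1.0 is 40 mm), then the turn about the tool's z in units of 10 degrees (1.0 is 10 degrees), then the finger opening in mm, from 0 to 85.4. A call has 1 to 5 rows; each row is the pose to reach, as a shift and turn from the pose commanded when the call began, along the tool's axes at that moment; what a row does not reach only later rows make up. A row lasts 1/8 s, in which the tool goes at most 62.5 mm and 10.7 degrees, less where a joint would pass 70% of its speed; a pose out of reach is approached as far as the arm can. A call with a gripper value outside its range is refused whole. The fingers move at their own pace and stop on an object; "newtons" is the grip in N (left out, the last holds). Time passes only in rows, so rows that repeat a pose let the fingers close. It gives the time, the measured TCP pose, the force, the opening and the grip force at its end, in the units of the state.
- manip.get_state(): the state, without advancing time (a new reading comes with each control period).
- manip.get_image(name): name is "side" or "top"; returns a dict with "img" (384x512x3 uint8, red, green, blue), "range_z" (384x512 float32, m along the optical axis (not along the pixel's ray), 0 where there is no reading), "fx", "fy", "cx", "cy" (pixels), "R" (3x3) and "t" (3): a world point X has camera coordinates R X + t. Camera axes: x right, y down, z forward; pixel columns grow to the right and rows downward; lengths in m; the calibration is good to about 2 mm. A picture is of the moment at which its call begins.
- manip.sign_off(): hands the job in; it is judged then, once.
The state is a dict: "clock": time; "qpos": joint angles; "qd": joint speeds; "effort": joint torques, N m; "position": TCP position; "ee_rot": TCP orientation; "contact_force": force on the tool from outside, world axes, zero at the start; "moment": the same for the moment, N m; "width": finger opening in m; "gripper_force": force on a finger pad.
Only numpy, scipy, OpenCV 4.12 (cv2) and the standard library are available. Lean on these libraries where they do the work, as an engineer would, in place of code of your own. Each camera call takes 0.05 s, during which the arm holds its last target. There are 200 camera calls.

## Working session

There is one attempt and no reset: what is moved stays moved. The work goes in short steps, Python scripts to look and compute and a tool call to move; the robot and the scene stay as the last step left them, time stands still between calls to the robot, and variables do not carry over. Pictures are saved under pics/ and viewed, at most 10 in all, crops included, and the job is handed in when it is done.

Besides the shell and the picture viewer there is one more tool, called as name(argument=value, ...) on one line, values as JSON. play_rows: Moves the arm, as the interface text tells. Its arguments: {"type":"object","properties":{"motion":{"type":"array","items":{"type":"array","items":{"type":"number"}}},"newtons":{"type":"number"}},"required":["motion"]}

```bash
mkdir -p pics; python3 - <<'E'
from rig import manip
import cv2,numpy as np
for n in("top","side"):
    d=manip.get_image(n); cv2.imwrite(f"pics/{n}0.png",d["img"][...,::-1]); np.savez(f"{n}0.npz",**d)
    print(n,d["fx"],d["cx"],d["cy"],np.round(d["R"],3).tolist(),d["t"])
s=manip.get_state();print(s)
E
```

```text
top 397.75980617241817 248.54450863963464 194.1789635496188 [[0.016, -1.0, 0.011], [-0.995, -0.017, -0.099], [0.099, -0.009, -0.995]] [-0.06337579  0.63918628  1.34527058]
side 492.8578502277847 251.54354464374066 190.78860725774751 [[-0.972, 0.236, -0.007], [0.105, 0.403, -0.909], [-0.212, -0.884, -0.417]] [0.6287706  0.02312507 1.65339599]
{'clock': 0.1, 'qpos': array([ 9.79018685e-01,  2.76563231e-01,  1.50599664e+00,  9.13910716e-06,
        1.36068781e+00, -1.21019625e-01]), 'qd': array([-0.00090603, -0.00206064, -0.00294872, -0.00062154,  0.00057307,
        0.00064414]), 'effort': array([ 1.09085329e-03, -4.17699480e+01, -2.46405494e+01,  1.43442133e-06,
        5.83819812e-03, -3.46177039e-06]), 'position': array([0.26053252, 0.51203556, 0.20851222]), 'ee_rot': array([-2.92907587e-04,  2.33212410e-01,  9.72425466e-01, -7.73951599e-04]), 'contact_force': array([-0.04015517, -0.63928824, -0.69973681]), 'moment': array([0.01413394, 0.02562781, 0.02682784]), 'gripper_force': 0.0, 'width': 0.08523663327172698}
```

View pics/top0.png

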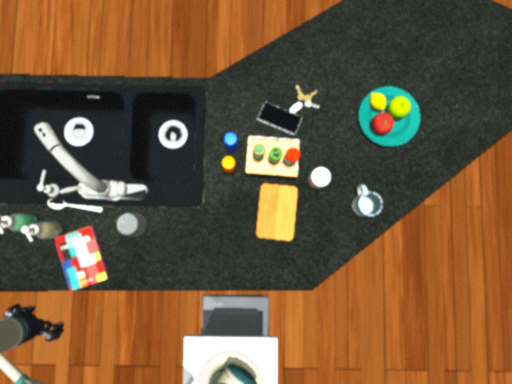

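View pics/side0.png

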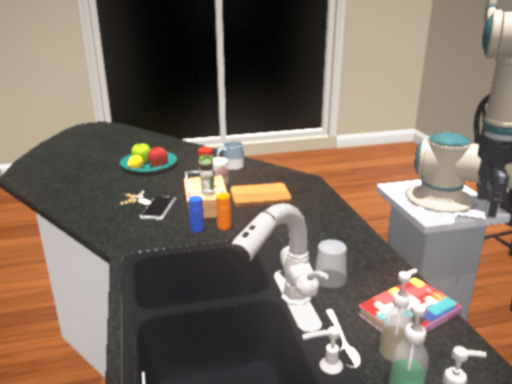

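Top view: the board is at px (277,212) and the bamboo shelf at (272,156). On the shelf are green/black/red-capped jars at (258,152), (274,155) and (293,155). The jam jar is at (320,177), the mug at (367,201) and the tumbler at (130,224).

Could be taken for the board: the shelf top (272,156), the phone (280,118) and the book (81,257). The brown slab in front of the shelf at (277,212) fits the description. The blue (231,140) and orange (228,162) jars are look-alikes and obstacles only.

```bash
cat > h.py <<'E'
import numpy as np,cv2
from rig import manip
def ray(d,px,z):
    px=np.atleast_2d(px).astype(float); R=np.array(d["R"]);t=np.array(d["t"])
    r=np.c_[(px[:,0]-d["cx"])/d["fx"],(px[:,1]-d["cy"])/d["fy"],np.ones(len(px))]@R
    c=-R.T@t; return c+r*((z-c[2])/r[:,2])[:,None]
def cloud(d):
    h,w=d["range_z"].shape;u,v=np.meshgrid(np.arange(w),np.arange(h));Z=d["range_z"]
    P=np.stack([(u-d["cx"])/d["fx"]*Z,(v-d["cy"])/d["fy"]*Z,Z],-1)
    return (P-np.array(d["t"]))@np.array(d["R"])
def rect(d,mask,z):
    c=max(cv2.findContours(mask.astype(np.uint8),cv2.RETR_EXTERNAL,cv2.CHAIN_APPROX_NONE)[0],key=cv2.contourArea)
    P=ray(d,c[:,0],z)[:,:2]
    return cv2.minAreaRect((P*1000).astype(np.float32))
E
python3 - <<'E'
from h import *
d=dict(np.load("top0.npz")); im=d["img"]; P=cloud(d)
hsv=cv2.cvtColor(im,cv2.COLOR_RGB2HSV)
for p in [(277,212),(250,172),(285,172),(265,138),(320,177),(367,205)]: print(p,hsv[p[1],p[0]],np.round(P[p[1],p[0]],3))
roi=np.zeros(im.shape[:2],bool); roi[120:250,215:345]=1
wood=roi&(hsv[...,0]>8)&(hsv[...,0]<32)&(hsv[...,1]>40)&(hsv[...,2]>130)
b=wood.copy(); b[:180]=0
s=wood.copy(); s[180:]=0; s[:, :242]=0
print("board",rect(d,b,.022)); print("shelf z70",rect(d,s,.07))
z=P[...,2]; m=roi&(z>.055)&(z<.1); m[:,:243]=0;m[:,303:]=0
print("shelf depth",cv2.minAreaRect((P[m][:,:2]*1000).astype(np.float32)))
c=cv2.resize(im[90:260,190:400],None,fx=3.5,fy=3.5,interpolation=cv2.INTER_CUBIC)
cv2.imwrite("pics/crop.png",c[...,::-1])
E
```

```text
(277, 212) [ 25 147 254] [ 0.581 -0.153  0.021]
(250, 172) [ 26  93 254] [ 0.713 -0.056  0.064]
(285, 172) [ 30  38 255] [ 0.714 -0.174  0.073]
(265, 138) [ 24  53 251] [ 0.825 -0.104  0.091]
(320, 177) [  0   0 255] [ 0.696 -0.289  0.093]
(367, 205) [ 90   3 255] [ 0.611 -0.47   0.012]
board ((582.9208984375, -150.99542236328125), (135.59556579589844, 197.4052276611328), 85.11465454101562)
shelf z70 ((768.4837646484375, -130.81707763671875), (181.98574829101562, 132.35397338867188), 86.58997344970703)
shelf depth ((766.6929321289062, -130.96322631835938), (175.70529174804688, 123.67952728271484), 86.6015396118164)
```

View pics/crop.png

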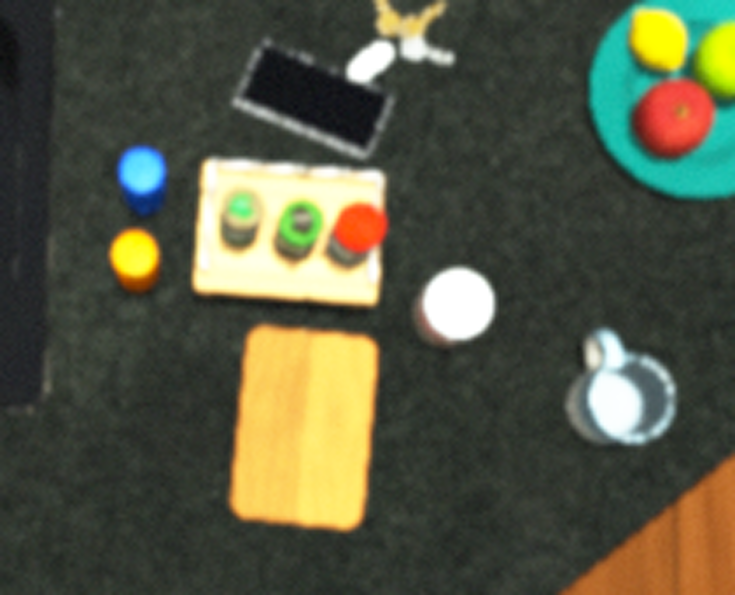

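Crop: the board's corners are at crop px (247,330), (378,338), (362,528) and (232,512), so it is the wooden slab in front of the shelf. By the fits, the shelf's x axis is at -3.4° and the board's long axis at -4.9°. The board is about 31 mm to the right of the middle line.

Plan: push it sideways with two open fingertips along its long side, then push it in with both tips on its near end.

```bash
cat >> h.py <<'E'
O=np.array([.767,-.131]);A=np.radians(-3.4);S=np.array([[np.cos(A),-np.sin(A)],[np.sin(A),np.cos(A)]])
def w2s(p): return S.T@(np.array(p)[:2]-O)
def plan(sx,sy,z,yaw):
    "move units to shelf-frame point sx,sy (m), tool y at yaw deg in shelf frame"
    from scipy.spatial.transform import Rotation as Ro
    s=manip.get_state();R=Ro.from_quat(np.roll(s["ee_rot"],-1)).as_matrix();p=s["position"]
    d=np.r_[O+S@[sx,sy],z]-p
    y0=np.degrees(np.arctan2(R[1,1],R[0,1]))
    t=(yaw-3.4-y0+90)%180-90
    print("clock",s["clock"],"at shelf",w2s(p).round(4),"z",p[2].round(4),"yaw",round(y0+3.4,2),"F",s["contact_force"].round(1),"q",s["qpos"].round(2))
    print("shift",(R.T@d/.04).round(3),"turn",round(-t/10,3))
E
python3 -c "
from h import *
plan(-.182,-.137,.15,0)"
```

```text
clock 0.1 at shelf [-0.5437  0.6119] z 0.2085 yaw 66.43 F [-0.  -0.6 -0.7] q [ 0.98  0.28  1.51  0.    1.36 -0.12]
shift [-15.776 -13.541   1.482] turn 6.643
```

play_rows(motion=[[-1.15,-0.98,0,0.6,50],[-2.3,-1.96,0,1.2,50],[-3.45,-2.94,0,1.8,50],[-4.6,-3.92,0,2.4,50],[-5.75,-4.9,0,3.0,50]])

```text
clock: 0.72
position: [0.3772, 0.2316, 0.2091]
ee_rot: [0.0, 0.478, 0.878, 0.0]
contact_force: [1.0, -0.1, -0.8]
width: 0.05
gripper_force: 0.0
```

```bash
python3 -c "
from h import *
plan(-.182,-.137,.15,0)"
```

```text
clock 0.725 at shelf [-0.4107  0.3389] z 0.2091 yaw 36.26 F [ 1.  -0.1 -0.8] q [ 0.39  0.07  1.76 -0.    1.3  -0.18]
shift [-12.974  -2.427   1.479] turn 3.626
```

play_rows(motion=[[-1.45,-0.27,0,0.5,50],[-2.9,-0.54,0,1.0,50],[-4.35,-0.81,0,1.5,50],[-5.8,-1.08,0,2.0,50],[-7.25,-1.35,0,2.5,50]])

```text
clock: 1.35
position: [0.49, -0.0409, 0.2091]
ee_rot: [-0.0, 0.657, 0.754, 0.0]
contact_force: [1.0, -0.7, -0.5]
width: 0.0502
gripper_force: 0.0
```

```bash
python3 -c "
from h import *
plan(-.182,-.137,.10,0)"
```

```text
clock 1.35 at shelf [-0.2819  0.0735] z 0.2091 yaw 11.23 F [ 1.  -0.7 -0.5] q [-0.23  0.15  1.67  0.    1.32 -0.36]
shift [-5.649  1.424  2.725] turn 1.123
```

play_rows(motion=[[-1.4,0.35,0,0.5,50],[-2.8,0.7,0,1.12,50],[-4.2,1.05,0,1.12,50],[-5.65,1.42,0.6,1.12,50],[-5.65,1.42,2.0,1.12,50]])

```text
clock: 1.98
position: [0.5812, -0.2609, 0.1301]
ee_rot: [0.005, 0.728, 0.686, 0.001]
contact_force: [1.1, 0.3, -0.3]
width: 0.0498
gripper_force: 0.0
```

```bash
python3 -c "
from h import *
plan(-.182,-.137,.005,0)"
```

```text
clock 1.975 at shelf [-0.1778 -0.1407] z 0.1301 yaw 0.02 F [ 1.1  0.3 -0.3] q [-0.53  0.41  1.5  -0.    1.22 -0.47]
shift [ 0.108 -0.129  3.126] turn 0.002
```

play_rows(motion=[[0,0,1.0,0,50],[0,0,2.0,0,50],[0,0,2.7,0,50],[0,0,2.9,0,50],[0,0,2.9,0,50]])

```text
clock: 2.6
position: [0.5775, -0.255, 0.0132]
ee_rot: [-0.0, 0.726, 0.687, -0.0]
contact_force: [-0.0, 0.7, 1.1]
width: 0.05
gripper_force: 0.0
```

```bash
python3 -c "
from h import *
plan(-.182,-.11,.005,0)
d=manip.get_image('top');im=d['img'];c=cv2.resize(im[130:260,220:350],None,fx=4,fy=4);cv2.imwrite('pics/a.png',c[...,::-1])"
```

```text
clock 2.6 at shelf [-0.1818 -0.135 ] z 0.0132 yaw 0.22 F [-0.   0.7  1.1] q [-0.53  0.52  1.64  0.    0.98 -0.47]
shift [ 0.624 -0.002  0.204] turn 0.022
```

View pics/a.png

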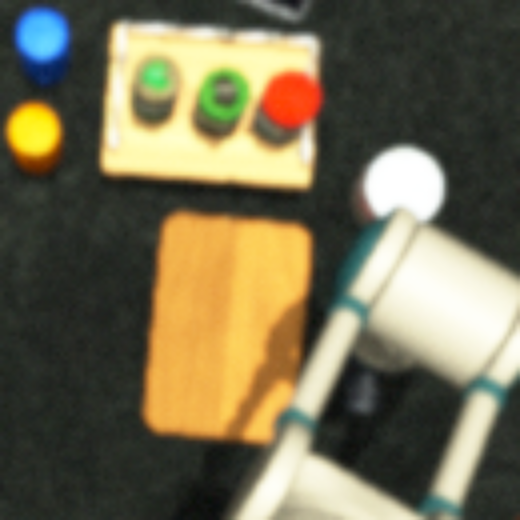

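The arm is beside the board on its right, at crop px (360,390), clear of the jam jar at (400,190). The board hasn't moved. I'll lower to finger height and push left.

play_rows(motion=[[0.15,0,0.2,0,50],[0.35,0,0.2,0,50],[0.55,0,0.2,0,50],[0.75,0,0.2,0,50],[0.9,0,0.2,0,50]])

```text
clock: 3.28
position: [0.5796, -0.2183, 0.0055]
ee_rot: [0.0, 0.726, 0.687, 0.0]
contact_force: [0.4, 0.1, 0.2]
width: 0.0503
gripper_force: 0.0
```

```bash
python3 -c "
from h import *
plan(-.182,-.077,.005,0)"
```

```text
clock 3.275 at shelf [-0.1819 -0.0982] z 0.0055 yaw 0.25 F [0.4 0.1 0.2] q [-0.47  0.51  1.68  0.    0.95 -0.42]
shift [ 0.531 -0.001  0.013] turn 0.025
```

play_rows(motion=[[0.1,0,0,0,50],[0.2,0,0,0,50],[0.3,0,0,0,50],[0.3,0,0,0,50]])

```text
clock: 3.78
position: [0.5801, -0.2068, 0.0053]
ee_rot: [-0.0, 0.726, 0.687, 0.0]
contact_force: [-0.4, 0.8, -0.6]
width: 0.0503
gripper_force: 0.0
```

```bash
cat >> h.py <<'E'
def look(f=None):
    d=manip.get_image("top");im=d["img"]
    hsv=cv2.cvtColor(im,cv2.COLOR_RGB2HSV);P=cloud(d)
    m=(hsv[...,0]>8)&(hsv[...,0]<32)&(hsv[...,1]>70)&(abs(P[...,2]-.021)<.012)
    m[:140]=0;m[260:]=0;m[:,:215]=0;m[:,345:]=0
    (x,y),s,a=rect(d,m,.022)
    q=P[m]; 
    print("board shelf mm",(w2s([x/1e3,y/1e3])*1e3).round(1),"size",np.round(s,1),"ang rel",round((a+3.4+45)%90-45,2))
    if f: cv2.imwrite(f,cv2.resize(im[130:260,220:350],None,fx=4,fy=4)[...,::-1])
E
python3 -c "
from h import *
plan(-.182,-.077,.005,0)
look('pics/b.png')"
```

```text
clock 3.775 at shelf [-0.182  -0.0868] z 0.0053 yaw 0.24 F [-0.4  0.8 -0.6] q [-0.46  0.51  1.69  0.    0.95 -0.4 ]
shift [0.244 0.002 0.007] turn 0.024
board shelf mm [-183.7  -15.8] size [100.5 189.2] ang rel -1.69
```

View pics/b.png

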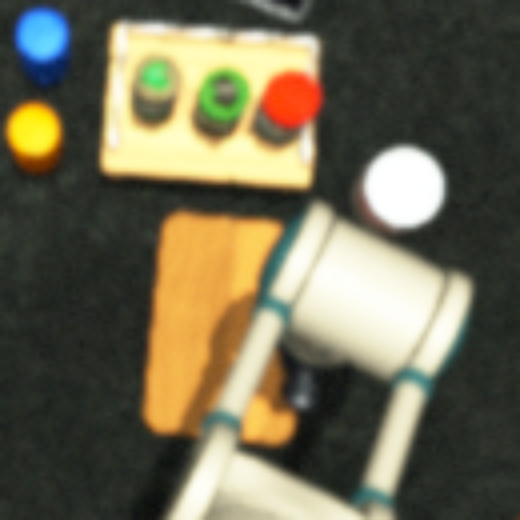

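The board has not moved: its left edge is still at crop px (160,215). Yet the TCP should be past the board's edge, so I'll check from the side.

```bash
python3 -c "
from h import *
d=manip.get_image('side');im=d['img'];cv2.imwrite('pics/c.png',cv2.resize(im[130:240,170:320],None,fx=5,fy=5,interpolation=cv2.INTER_CUBIC)[...,::-1])
# project some points
R,t=d['R'],d['t']
for n,X in dict(tcp=[.5801,-.2068,.0053],brd_right_edge=[.578,-.216,.022],brd_left=[.588,-.086,.022]).items():
    c=np.array(R)@X+t;u=np.array([c[0]/c[2]*d['fx']+d['cx'],c[1]/c[2]*d['fy']+d['cy']]);print(n,u,(u-[170,130])*5)"
```

```text
tcp [256.21590078 189.56680044] [431.07950391 297.83400219]
brd_right_edge [256.13805658 184.06871729] [430.6902829  270.34358646]
brd_left [262.95300557 200.0993527 ] [464.76502786 350.49676349]
```

View pics/c.png

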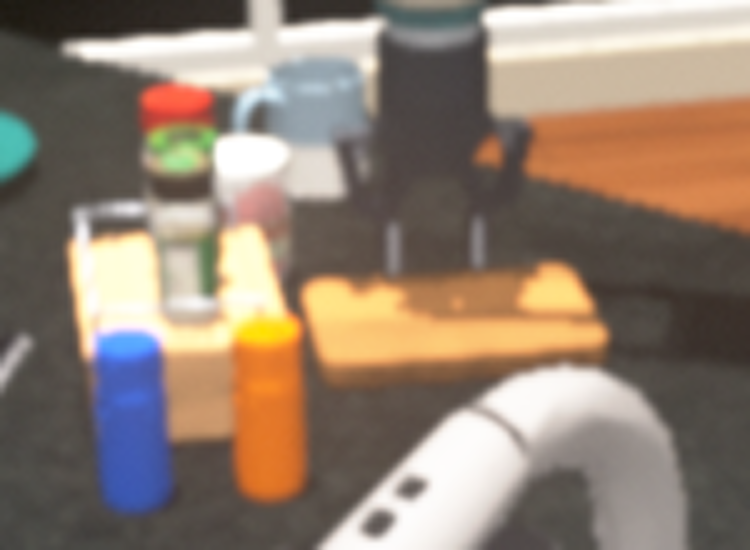

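The fingertips at crop px (395,270) and (478,270) end at the board's far edge. I'll use the depth data to see where their ends really are.

```bash
python3 -c "
from h import *
d=manip.get_image('side');P=cloud(d);im=d['img']
for u in (248,249,250,264,265,266):
    print(u,[tuple((P[v,u]*1000).astype(int)) for v in range(174,190,1)])
"
```

```text
248 [(np.int64(610), np.int64(-199), np.int64(69)), (np.int64(610), np.int64(-200), np.int64(65)), (np.int64(610), np.int64(-199), np.int64(62)), (np.int64(610), np.int64(-201), np.int64(58)), (np.int64(611), np.int64(-195), np.int64(56)), (np.int64(610), np.int64(-202), np.int64(50)), (np.int64(611), np.int64(-197), np.int64(48)), (np.int64(611), np.int64(-197), np.int64(45)), (np.int64(612), np.int64(-192), np.int64(43)), (np.int64(612), np.int64(-190), np.int64(40)), (np.int64(612), np.int64(-192), np.int64(36)), (np.int64(606), np.int64(-217), np.int64(21)), (np.int64(610), np.int64(-202), np.int64(24)), (np.int64(611), np.int64(-196), np.int64(23)), (np.int64(613), np.int64(-189), np.int64(22)), (np.int64(614), np.int64(-182), np.int64(22))]
249 [(np.int64(607), np.int64(-198), np.int64(70)), (np.int64(607), np.int64(-196), np.int64(67)), (np.int64(606), np.int64(-201), np.int64(61)), (np.int64(608), np.int64(-195), np.int64(60)), (np.int64(607), np.int64(-197), np.int64(55)), (np.int64(609), np.int64(-188), np.int64(56)), (np.int64(605), np.int64(-204), np.int64(45)), (np.int64
[... 2727 characters left out ...]
.int64(546), np.int64(-203), np.int64(57)), (np.int64(547), np.int64(-196), np.int64(57)), (np.int64(547), np.int64(-198), np.int64(52)), (np.int64(545), np.int64(-206), np.int64(45)), (np.int64(548), np.int64(-195), np.int64(46)), (np.int64(547), np.int64(-197), np.int64(41)), (np.int64(549), np.int64(-189), np.int64(41)), (np.int64(526), np.int64(-276), np.int64(-1)), (np.int64(529), np.int64(-263), np.int64(0)), (np.int64(544), np.int64(-208), np.int64(21)), (np.int64(546), np.int64(-199), np.int64(21)), (np.int64(550), np.int64(-188), np.int64(23)), (np.int64(549), np.int64(-191), np.int64(18)), (np.int64(552), np.int64(-179), np.int64(20)), (np.int64(556), np.int64(-165), np.int64(23))]
```

The tips end at z≈32 mm, above the board. With the fingers half open they sit about 27 mm behind the nominal TCP. I'll back off, then go lower and check.

play_rows(motion=[[-0.4,0,0,0,50],[-0.8,0,0,0,50],[-0.95,0,0,0,50],[-0.95,0,0.15,0,50],[-0.95,0,0.15,0,50]])

```text
clock: 4.55
position: [0.5773, -0.2445, -0.0015]
ee_rot: [-0.001, 0.727, 0.687, -0.0]
contact_force: [-0.5, -0.3, -0.5]
width: 0.0503
gripper_force: 0.0
```

```bash
cat >> h.py <<'E'
def tips():
    s=manip.get_state();p=s["position"];print("tcp",p.round(4),"F",s["contact_force"].round(1))
    P=cloud(manip.get_image("side")).reshape(-1,3)*1000
    q=P[(abs(P[:,1]-p[1]*1000-8)<14)&(abs(P[:,0]-p[0]*1000)<60)&(P[:,2]>5)]
    print("lowest",np.sort(q[:,2])[:40].round(0).tolist())
E
python3 -c "
from h import *
plan(-.182,-.077,-.015,0);tips()"
```

```text
clock 4.55 at shelf [-0.1826 -0.1245] z -0.0015 yaw 0.21 F [-0.5 -0.3 -0.5] q [-0.51  0.53  1.67  0.    0.95 -0.46]
shift [1.188 0.021 0.338] turn 0.021
tcp [ 0.5773 -0.2445 -0.0015] F [-0.5 -0.3 -0.5]
lowest [25.0, 27.0, 28.0, 28.0, 29.0, 31.0, 31.0, 32.0, 32.0, 33.0, 33.0, 34.0, 34.0, 34.0, 35.0, 35.0, 35.0, 35.0, 35.0, 35.0, 36.0, 36.0, 37.0, 37.0, 37.0, 38.0, 39.0, 41.0, 41.0, 42.0, 42.0, 44.0, 44.0, 44.0, 44.0, 45.0, 45.0, 45.0, 45.0, 45.0]
```

play_rows(motion=[[0,0,0.1,0,50],[0,0,0.2,0,50],[0,0,0.2,0,50]])

```text
clock: 4.97
position: [0.5777, -0.2446, -0.0092]
ee_rot: [-0.0, 0.726, 0.687, -0.0]
contact_force: [-0.0, 0.3, 0.7]
width: 0.0498
gripper_force: 0.0
```

play_rows(motion=[[0,0,0.1,0,50],[0,0,0.1,0,50]])

```text
clock: 5.22
position: [0.5778, -0.2448, -0.0131]
ee_rot: [-0.0, 0.726, 0.687, -0.0]
contact_force: [1.4, -0.2, 0.3]
width: 0.05
gripper_force: 0.0
```

```bash
python3 -c "
from h import *
plan(-.182,-.077,-.015,0);tips()
d=manip.get_image('side');im=d['img'];cv2.imwrite('pics/d.png',cv2.resize(im[130:240,170:320],None,fx=5,fy=5,interpolation=cv2.INTER_CUBIC)[...,::-1])"
```

```text
clock 5.225 at shelf [-0.1821 -0.1248] z -0.0131 yaw 0.22 F [ 1.4 -0.2  0.3] q [-0.51  0.54  1.68  0.    0.92 -0.46]
shift [1.196 0.007 0.049] turn 0.022
tcp [ 0.5778 -0.2448 -0.0131] F [ 1.4 -0.2  0.3]
lowest [14.0, 14.0, 15.0, 17.0, 18.0, 19.0, 20.0, 20.0, 21.0, 22.0, 22.0, 23.0, 23.0, 23.0, 23.0, 24.0, 24.0, 26.0, 26.0, 27.0, 27.0, 28.0, 29.0, 29.0, 29.0, 30.0, 30.0, 30.0, 31.0, 31.0, 32.0, 32.0, 32.0, 32.0, 32.0, 32.0, 33.0, 33.0, 34.0, 34.0]
```

View pics/d.png

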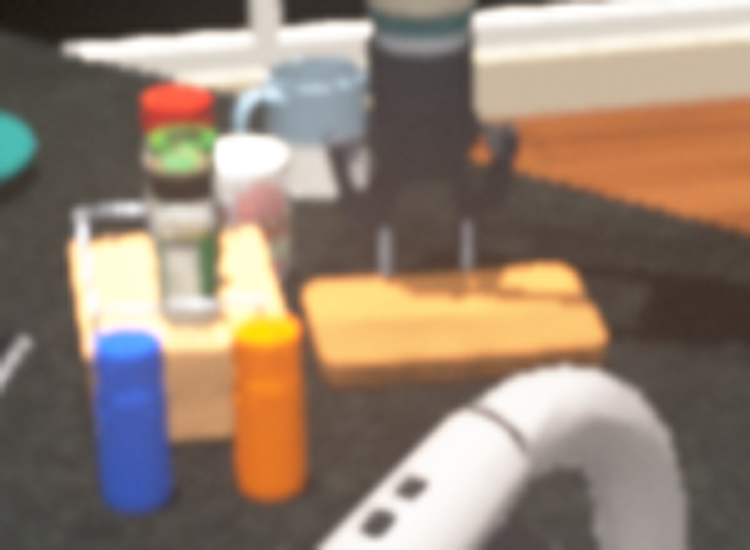

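The fingertips at crop px (387,275) and (466,275) now reach below the board's top, at about 13 mm. I'll go down a touch and push left.

play_rows(motion=[[0,0,0.1,0,50],[0.2,0,0.1,0,50],[0.4,0,0.1,0,50],[0.6,0,0.1,0,50],[0.7,0,0.1,0,50]])

```text
clock: 5.95
position: [0.5797, -0.2165, -0.0166]
ee_rot: [0.0, 0.726, 0.688, -0.0]
contact_force: [-0.5, -1.7, -0.7]
width: 0.0501
gripper_force: 0.8
```

```bash
python3 -c "
from h import *
plan(-.182,-.077,-.017,0);look()"
```

```text
clock 5.95 at shelf [-0.1819 -0.0964] z -0.0166 yaw 0.28 F [-0.5 -1.7 -0.7] q [-0.47  0.54  1.7  -0.    0.9  -0.41]
shift [ 0.486 -0.     0.01 ] turn 0.028
board shelf mm [-185.9  -16.8] size [125.3 189.3] ang rel 0.27
```

play_rows(motion=[[0.12,0,0,0,50],[0.24,0,0,0,50],[0.36,0,0,0,50],[0.46,0,0,0,50],[0.49,0,0,0,50]])

```text
clock: 6.62
position: [0.5808, -0.1972, -0.0166]
ee_rot: [0.0, 0.726, 0.687, 0.0]
contact_force: [-0.0, -2.1, 0.6]
width: 0.0499
gripper_force: 1.1
```

play_rows(motion=[[0,0,0,0,50],[-0.5,0,0,0,50],[-1.0,0,-1.0,0,50],[-1.0,0,-2.0,0,50],[-1.0,0,-3.0,0,50]])

```text
clock: 7.25
position: [0.578, -0.2388, 0.1042]
ee_rot: [-0.0, 0.727, 0.687, 0.0]
contact_force: [-0.2, -0.5, -0.1]
width: 0.0502
gripper_force: 0.0
```

```bash
python3 -c "
from h import *
plan(-.32,-.02,.12,-90);look()"
```

```text
clock 7.25 at shelf [-0.1823 -0.1188] z 0.1042 yaw 0.14 F [-0.2 -0.5 -0.1] q [-0.5   0.42  1.55  0.    1.17 -0.45]
shift [ 2.479 -3.438 -0.392] turn -8.986
board shelf mm [-185.2    0.2] size [129.6 190.8] ang rel 0.25
```

The board is now centred and straight. Next I go round to its near end and turn the hand 90°.

play_rows(motion=[[0.6,-0.7,0,1.0,50],[1.2,-1.4,0,2.0,50],[1.8,-2.1,0,3.0,50],[2.4,-2.8,0,4.0,50],[2.97,-3.44,0,5.0,50]])

```text
clock: 7.92
position: [0.4465, -0.1111, 0.1031]
ee_rot: [-0.0, 0.95, 0.313, -0.0]
contact_force: [-0.7, -0.5, 1.0]
width: 0.0501
gripper_force: 0.0
```

play_rows(motion=[[0,0,0,1.0,50],[0,0,0,2.0,50],[0,0,0,3.0,50],[0,0,0,4.0,50],[0,0,0,4.0,50]])

```text
clock: 8.55
position: [0.4476, -0.1118, 0.1032]
ee_rot: [-0.0, 1.0, -0.027, -0.0]
contact_force: [-0.0, -0.3, -0.1]
width: 0.0501
gripper_force: 0.0
```

```bash
python3 -c "
from h import *
plan(-.32,0,-.016,90)"
```

```text
clock 8.55 at shelf [-3.2e-01  2.0e-04] z 0.1032 yaw -89.71 F [-0.  -0.3 -0.1] q [-0.4   0.2   1.9   0.    1.04  1.23]
shift [-1.00e-03  6.00e-03  2.98e+00] turn 0.029
```

play_rows(motion=[[0,0,1.0,0.03,50],[0,0,2.0,0.03,50],[0,0,2.7,0.03,50],[0,0,2.95,0.03,50],[0,0,2.97,0.03,50]])

```text
clock: 9.18
position: [0.4477, -0.1113, -0.0157]
ee_rot: [-0.0, 1.0, -0.03, -0.0]
contact_force: [0.3, 1.0, 0.5]
width: 0.0499
gripper_force: 0.0
```

```bash
python3 -c "
from h import *
plan(-.151,0,-.016,90);look()"
```

```text
clock 9.175 at shelf [-0.3199  0.0007] z -0.0157 yaw -90.02 F [0.3 1.  0.5] q [-0.39  0.36  2.06  0.    0.73  1.24]
shift [4.223 0.015 0.005] turn -0.002
board shelf mm [-185.4    0.2] size [129.6 188.1] ang rel 0.23
```

play_rows(motion=[[0.4,0,0,0,50],[0.7,0,0,0,50],[0.95,0,0,0,50],[1.2,0,0,0,50],[1.45,0,0,0,50]])

```text
clock: 9.85
position: [0.5056, -0.1144, -0.0156]
ee_rot: [-0.0, 1.0, -0.03, -0.001]
contact_force: [-3.4, 0.0, 2.6]
width: 0.05
gripper_force: 1.7
```

play_rows(motion=[[0.2,0,0,0,50],[0.4,0,0,0,50],[0.6,0,0,0,50],[0.8,0,0,0,50],[1.0,0,0,0,50]])

```text
clock: 10.48
position: [0.5461, -0.1171, -0.0156]
ee_rot: [-0.0, 1.0, -0.03, 0.0]
contact_force: [-2.9, 0.5, -0.1]
width: 0.0499
gripper_force: 1.1
```

```bash
python3 -c "
from h import *
plan(-.151,0,-.016,90);look('pics/e.png')"
```

```text
clock 10.475 at shelf [-0.2213  0.0007] z -0.0156 yaw -90.08 F [-2.9  0.5 -0.1] q [-0.34  0.47  1.84  0.    0.83  1.3 ]
shift [1.758 0.016 0.011] turn -0.008
board shelf mm [-1.169e+02 -1.000e-01] size [129.6 122.3] ang rel -0.01
```

View pics/e.png

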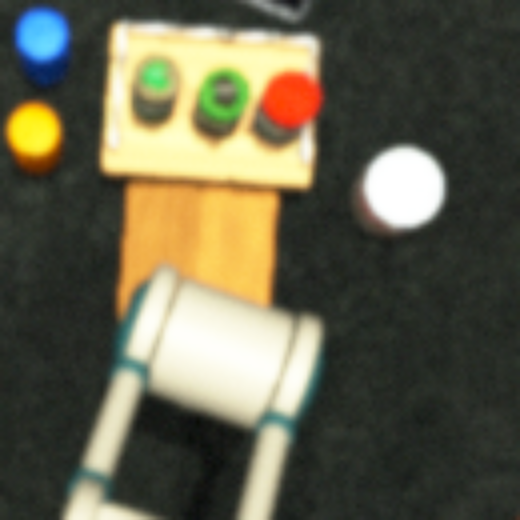

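The board (crop px 122–278 wide at the shelf front, row 185) enters squarely between the panels and the force is low. I'll keep going to the rail.

play_rows(motion=[[0.2,0,0,0,50],[0.4,0,0,0,50],[0.6,0,0,0,50],[0.8,0,0,0,50],[1.0,0,0,0,50]])

```text
clock: 11.15
position: [0.586, -0.1195, -0.0156]
ee_rot: [-0.0, 1.0, -0.03, 0.0]
contact_force: [-2.0, 0.5, -0.6]
width: 0.0499
gripper_force: 0.9
```

play_rows(motion=[[0.15,0,0,0,50],[0.3,0,0,0,50],[0.45,0,0,0,50],[0.55,0,0,0,50],[0.65,0,0,0,50]])

```text
clock: 11.78
position: [0.6114, -0.121, -0.0155]
ee_rot: [-0.0, 1.0, -0.03, -0.0]
contact_force: [-2.0, -0.0, 0.2]
width: 0.0499
gripper_force: 1.0
```

```bash
python3 -c "
from h import *
plan(-.151,0,-.016,90)"
```

```text
clock 11.775 at shelf [-0.156   0.0007] z -0.0155 yaw -90.07 F [-2.  -0.   0.2] q [-0.31  0.54  1.69  0.    0.91  1.32]
shift [0.124 0.017 0.013] turn -0.007
```

Now small steps until the force rises at the rail.

play_rows(motion=[[0.06,0,0,0,50],[0.1,0,0,0,50],[0.1,0,0,0,50]])

```text
clock: 12.15
position: [0.6156, -0.1213, -0.0155]
ee_rot: [-0.0, 1.0, -0.03, 0.0]
contact_force: [0.0, -0.8, 0.1]
width: 0.0501
gripper_force: 0.5
```

play_rows(motion=[[0.03,0,0,0,50],[0.06,0,0,0,50],[0.06,0,0,0,50]])

```text
clock: 12.52
position: [0.6175, -0.1214, -0.0155]
ee_rot: [-0.0, 1.0, -0.03, -0.0]
contact_force: [-2.7, 0.6, 0.5]
width: 0.0497
gripper_force: 1.4
```

play_rows(motion=[[0.03,0,0,0,50],[0.06,0,0,0,50],[0.06,0,0,0,50]])

```text
clock: 12.9
position: [0.6173, -0.1214, -0.0155]
ee_rot: [-0.0, 1.0, -0.03, -0.003]
contact_force: [-7.6, -0.1, 6.1]
width: 0.05
gripper_force: 3.8
```

play_rows(motion=[[0.03,0,0,0,50],[0.05,0,0,0,50],[0.05,0,0,0,50]])

```text
clock: 13.28
position: [0.6173, -0.1214, -0.0155]
ee_rot: [-0.0, 1.0, -0.03, -0.005]
contact_force: [-10.0, -0.8, 7.0]
width: 0.0499
gripper_force: 5.7
```

The board is against the rail: the TCP stopped at the expected place and the force is rising. I'll back away and lift.

play_rows(motion=[[-0.3,0,0,0,50],[-0.8,0,0,0,50],[-1.5,0,0,0,50],[-2.5,0,-1.0,0,50],[-3.5,0,-2.2,0,50]])

```text
clock: 13.9
position: [0.482, -0.1132, 0.0728]
ee_rot: [-0.0, 1.0, -0.03, 0.0]
contact_force: [0.8, -0.2, 0.6]
width: 0.0497
gripper_force: 0.0
```

play_rows(motion=[[-1.0,0,-1.0,0,50],[-2.0,0,-2.0,0,50],[-3.0,0,-2.5,0,50],[-3.0,0,-2.5,0,50]])

```text
clock: 14.4
position: [0.3623, -0.1061, 0.1744]
ee_rot: [0.001, 1.0, -0.031, 0.003]
contact_force: [-0.5, -0.7, -1.1]
width: 0.0498
gripper_force: 0.0
```

```bash
python3 -c "
from h import *
plan(-.3,0,.2,90);look('pics/f.png')
a=dict(np.load('top0.npz'))['img'];b=manip.get_image('top')['img']
m=(cv2.absdiff(a,b).max(2)>60)
for n,(u,v) in dict(g=(258,152),k=(274,155),r=(293,155),jam=(320,177),mug=(367,201),tum=(130,224)).items(): print(n,m[v-12:v+13,u-12:u+13].sum())"
```

```text
clock 14.4 at shelf [-0.4055  0.0008] z 0.1744 yaw -90.14 F [-0.5 -0.7 -1.1] q [-0.47 -0.01  1.94  0.    1.2   1.16]
shift [ 2.642  0.016 -0.623] turn -0.014
board shelf mm [-97.7  -0.2] size [129.6  85.7] ang rel 1.78
g 0
k 0
r 0
jam 0
mug 0
tum 0
```

View pics/f.png

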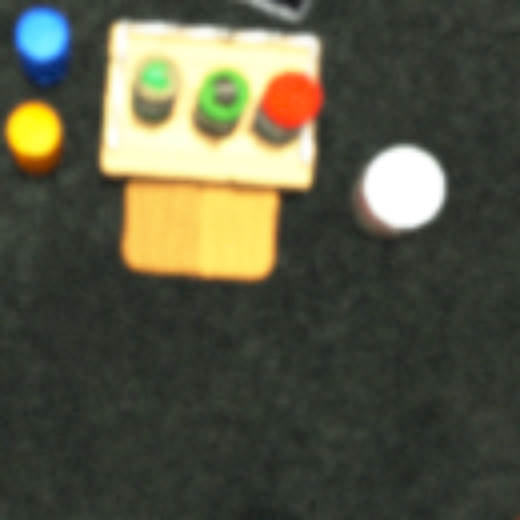

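The board sits straight between the panels (crop px 122–278 wide, near end at rows 270–278). Its near end is at -140.6 mm in the shelf frame, against -140 expected. The jars, mug and tumbler show no change from the first image and the hand is clear.

```bash
python3 -c "
from rig import manip
print(manip.sign_off())"
```

```text
the job is handed in; nothing more can be done
None
```

The board lies straight between the side panels against the back rail, the jars, mug and tumbler did not move, the hand is clear, and the job was handed in at about 14.5 s; `sign_off()` returned no verdict.

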